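# Set the empty pots on their saucers

## Task

Set each of the four empty grey pots upright, flat on the floor of the white saucer of its own shape and size: round pots in the round saucers, square pots in the square ones with their sides parallel to the saucer's, the smaller pot in the smaller saucer and the larger in the larger. Do not tip a pot over, and leave the two lidded grey canisters where they stand.

Things in the scene. Friction and masses are not known exactly. Their poses are not given: they have to be found in the camera images.
- round_pot_small: The smaller round pot: an empty grey plastic plant pot, open at the top, loose, about 30 g. Outer diameter 48 mm at the rim, 36 mm at the foot; 46 mm tall; walls 3 mm; the top 14 mm is an upright rim band of the full 48 mm, below which the wall tapers in to the foot. Stands upright at the start. Origin: centre of the underside; z up.
- round_pot_large: The larger round pot: an empty grey plastic plant pot, open at the top, loose, about 60 g. Outer diameter 68 mm at the rim, 50 mm at the foot; 68 mm tall; walls 3 mm; the top 18 mm is an upright rim band of the full 68 mm, below which the wall tapers in to the foot. Stands upright at the start. Origin: centre of the underside; z up.
- square_pot_small: The smaller square pot: an empty grey plastic plant pot, open at the top, loose, about 30 g. Outer width 46 mm at the rim, 36 mm at the foot; 46 mm tall; walls 3 mm; the top 14 mm is an upright rim band of the full 46 mm, below which the wall tapers in to the foot. Stands upright at the start. Origin: centre of the underside; z up; x and y square to the four sides.
- square_pot_large: The larger square pot: an empty grey plastic plant pot, open at the top, loose, about 60 g. Outer width 62 mm at the rim, 50 mm at the foot; 68 mm tall; walls 3 mm; the top 18 mm is an upright rim band of the full 62 mm, below which the wall tapers in to the foot. Stands upright at the start. Origin: centre of the underside; z up; x and y square to the four sides.
- saucer_round_small: The smaller round saucer: a low white plastic dish, stuck fast to the bench. Outer diameter 70 mm at the rim, flat floor about 48 mm across inside and 5 mm above the bench, rim 12 mm above the bench. Origin: centre of the underside; z up.
- saucer_round_large: The larger round saucer: a low white plastic dish, stuck fast to the bench. Outer diameter 88 mm at the rim, flat floor about 66 mm across inside and 5 mm above the bench, rim 12 mm above the bench. Origin: centre of the underside; z up.
- saucer_square_small: The smaller square saucer: a low white plastic dish, stuck fast to the bench. Outer width 64 mm at the rim, flat floor 52 mm across inside and 5 mm above the bench, rim 12 mm above the bench. Origin: centre of the underside; z up; x and y square to the four sides.
- saucer_square_large: The larger square saucer: a low white plastic dish, stuck fast to the bench. Outer width 82 mm at the rim, flat floor 68 mm across inside and 5 mm above the bench, rim 12 mm above the bench. Origin: centre of the underside; z up; x and y square to the four sides.
- canister_round: A closed round grey plastic canister, not a pot: flat lid with a small upright knob in its middle; 62 mm across the lid, 72 mm tall to the top of the knob, about 250 g, loose. To be left alone. Origin: centre of the underside.
- canister_square: A closed square grey plastic canister, not a pot: flat lid with a small upright knob in its middle; 56 mm across the lid, 66 mm tall to the top of the knob, about 250 g, loose. To be left alone. Origin: centre of the underside; x and y square to its sides.
Mind the look-alikes: they are no part of the job. Leave any yellow look-alike of the square_pot_large alone.

How it is judged:
By the outcome, as a careful person would: the job done as asked, in the order asked, and still so for the second after the job is handed in, with the robot touching nothing.
It also fails if it takes over 112 s, if anything falls off the work surface, if the arm or the gripper's body presses on something with over 40 N, if the wrist force passes 120 N, or if a joint passes its speed limit or range.

## Robot

A 6-joint arm with a two-finger parallel gripper is mounted at the origin on the work surface. World frame = base frame: x ahead of the robot, y to its left, z up, the work surface at z = 0. Lengths are in m, angles in rad, forces in N, time in s.
With the tool pointing down it reaches from about 0.3 to 0.825 m from the base axis. Payload 5.4 kg.
Tool frame: the origin (TCP) lies on the centre line of the jaws, within the pads' length; the fingertips stand 14 mm ahead of it and the grasp point (between the pads) lies 5 mm behind it; z points along the fingers, y is the line along which they close (so a half turn about z gives the same grasp; the last joint's range is limited). The gripper opens to 92 mm and grips with 3 to 60 N. Pads are 20 mm wide; open, the fingers measure 128 mm over their backs; the gripper's body (75 mm by 189 mm) begins 69 mm behind the grasp point.
Start: joints at [-1.479, 0.158, 1.597, -0, 1.386, -0.21], TCP at [0.171, -0.549, 0.229] pointing down, gripper open.
Joint ranges: [-2.91, 2.91], [-0.94, 2.29], [0.18, 2.7], [-1.29, 4.43], [0.17, 2.64], [-3, 3]. Speed limits (rad/s): [2.57, 2.57, 3.14, 3.14, 3.14, 3.14].

## Interface

Orientations are given as a unit quaternion [w, x, y, z].
In Python, from cell import * gives the robot as it stands.
- The arm moves only by the tool step_arm, never from a script. Its argument "motion" is a list that holds one entry, the list of rows, each a list of 5 numbers: the shift along the tool's x, y, z in cm, then the turn about the tool's z in degrees, then the opening in per cent of the stroke, from 0 (shut) to 100 (fully open). A call has 1 to 12 rows; each row shifts and turns the commanded pose from where the row before left it, along the tool's axes as they then stand; what a row does not reach is not made up. A row lasts 1/10 s, in which the tool goes at most 50 mm and 8.59 degrees, less where a joint would pass 70% of its speed; a pose out of reach is approached as far as the arm can. A call with a gripper value outside its range is refused whole. The fingers move at their own pace and stop on an object; "force" is the grip in N (left out, the last holds). Time passes only in rows, so rows that do not move let the fingers close. It gives the time, the measured TCP pose, the force, the opening and the grip force at its end, in the units of the state.
- read_state(): the state, without advancing time (a new reading comes with each control period).
- read_camera(name): name is "side" or "top" or "wrist"; returns (picture, depth): 400x640x3 uint8, blue, green, red; 400x640 float32, m along the optical axis (not along the pixel's ray), 0 where there is no reading.
- camera_params(name): a dict with "fx", "fy", "cx", "cy" (pixels), "view" (4x4, takes a point from world to camera coordinates). Camera axes: x right, y down, z forward; pixel columns grow to the right and rows downward; lengths in m; the calibration is good to about 2 mm. The wrist camera is an equidistant fisheye: a pixel r from the principal point sees the ray r / f radians off the axis. A picture is of the moment at which its call begins: read the wrist's pose just before it. camera_params takes no time and is no camera call; for the wrist camera it gives the pose at the moment of the call.
- job_done(): hands the job in; it is judged then, once.
The state is a dict: "time_s": time; "q": joint angles; "qd": joint speeds; "tau": joint torques, N m; "tcp_pos": TCP position; "eef_rot": TCP orientation; "contact_force": force on the tool from outside, world axes, zero at the start; "torque": the same for the moment, N m; "grip_width": finger opening in m; "finger_force": force on a finger pad.
Only numpy, scipy, OpenCV 4.12 (cv2) and the standard library are available. Lean on these libraries where they do the work, as an engineer would, in place of code of your own. Each camera call takes 0.05 s, during which the arm holds its last target. There are 200 camera calls.

## Working session

There is one attempt and no reset: what is moved stays moved. The work goes in short steps, Python scripts to look and compute and a tool call to move; the robot and the scene stay as the last step left them, time stands still between calls to the robot, and variables do not carry over. Pictures are saved under pics/ and viewed, at most 14 in all, crops included, and the job is handed in when it is done.

Besides the shell and the picture viewer there is one more tool, called after "Call:" by a JSON object that holds its "name" and its "arguments", one argument or row to a line. step_arm: Moves the arm, as the interface text tells. Its arguments: {"type":"object","properties":{"motion":{"type":"array","items":{"type":"array","items":{"type":"array","items":{"type":"number"}}}},"force":{"type":"number"}},"required":["motion"]}

```bash
mkdir -p pics; ls
python3 - <<'E'
from cell import *
import cv2,numpy as np
s=read_state();print(s['time_s'],s['tcp_pos'],s['eef_rot'],s['grip_width'])
for n in("top","side"):
    p,d=read_camera(n);cv2.imwrite(f"pics/{n}0.png",p);np.savez(f"{n}0.npz",p=p,d=d)
    c=camera_params(n);print(n,c)
E
```

```text
pics
0.0 [ 0.17084988 -0.54841447  0.22763428] [-9.10937146e-04  9.88633597e-01  1.50342203e-01  5.89226919e-05] 0.09182688320348259
top {'fx': 382.9022653018229, 'fy': 382.9022653018229, 'cx': 321.53247952223654, 'cy': 197.24912522392867, 'view': array([[-0.068136  , -0.99766034,  0.0055971 ,  0.03634678],
       [-0.97637832,  0.06552743, -0.20589206,  0.58622472],
       [ 0.20504358, -0.01949355, -0.9785587 ,  1.02553816],
       [ 0.        ,  0.        ,  0.        ,  1.        ]])}
side {'fx': 516.2675521795842, 'fy': 516.2675521795842, 'cx': 322.210055255938, 'cy': 204.24093263887863, 'view': array([[-0.99092864, -0.13415854, -0.00786885,  0.58415688],
       [-0.08482585,  0.66981183, -0.73766977,  0.08449026],
       [ 0.10423535, -0.73031062, -0.67511583,  1.16783967],
       [ 0.        ,  0.        ,  0.        ,  1.        ]])}
```

View pics/top0.png

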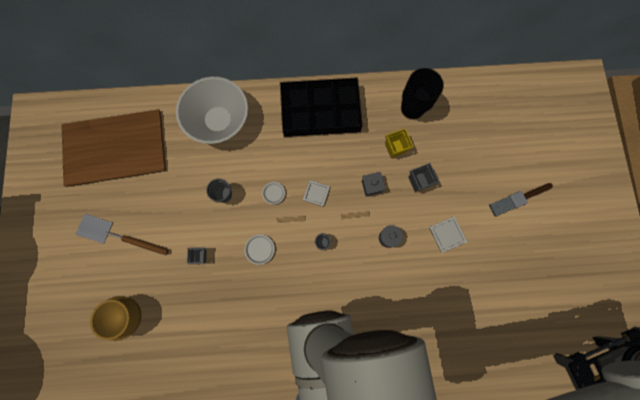

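View pics/side0.png

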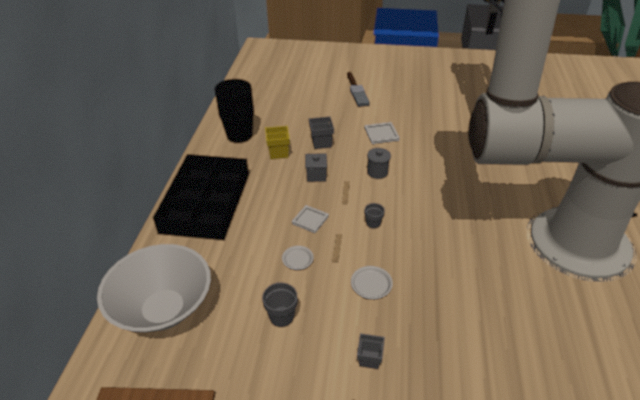

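The top view shows the pots: round large (220,191), square small (197,256), round small (325,242) and square large (424,178). The saucers are round small (274,193), square small (317,193), round large (260,250) and square large (448,235). The canisters are at (374,184) and (392,237), and the yellow look-alike is at (399,144).

```bash
cat > h.py <<'E'
import numpy as np,cv2
from cell import *
def cloud(n,p,d,c=None):
    c=c or camera_params(n); v,u=np.mgrid[0:400,0:640]; 
    P=np.stack([(u-c['cx'])/c['fx']*d,(v-c['cy'])/c['fy']*d,d],-1)
    V=np.array(c['view']); return (P-V[:3,3])@V[:3,:3]
def px2w(n,uv,z):
    c=camera_params(n);V=np.array(c['view']);uv=np.atleast_2d(uv).astype(float)
    r=np.c_[(uv[:,0]-c['cx'])/c['fx'],(uv[:,1]-c['cy'])/c['fy'],np.ones(len(uv))]@V[:3,:3]
    o=-V[:3,:3].T@V[:3,3]; return o+r*((z-o[2])/r[:,2])[:,None]
OB=dict(rps=((325,242),.046,.048),rpl=((220,191),.068,.068),sps=((197,256),.046,.046),spl=((424,178),.068,.062),
 srs=((274,193),.012,.07),srl=((260,250),.012,.088),sss=((317,193),.012,.064),ssl=((448,235),.012,.082),cs=((374,184),.05,.056),cr=((392,237),.05,.062))
def rect(pts):
    (cx,cy),(w,h),a=cv2.minAreaRect(np.float32(pts*1000)); a=(a+45)%90-45
    return np.round([cx,cy,w,h,a],1)
E
python3 - <<'E'
from h import *
for n in("top","side"):
    z=np.load(n+"0.npz");p,d=z['p'],z['d'];W=cloud(n,p,d)
    for k,(uv,h,w) in OB.items():
        c0=px2w("top",uv,h)[0]
        near=(np.hypot(W[...,0]-c0[0],W[...,1]-c0[1])<w*.5*1.45+.004)&(d>0)
        fl=np.median(W[...,2][near&(W[...,2]<.004)])if (near&(W[...,2]<.004)).any() else 0
        b=near&(W[...,2]>h-.005 if h<.02 else W[...,2]>h-.010)
        if h<.02: b=near&(p.min(-1)>110)&(p.max(-1).astype(int)-p.min(-1)<50)
        Q=W[b]
        print(n,k,np.round(c0[:2]*1000),len(Q),'zmax',np.round(Q[:,2].max()*1000,1) if len(Q) else 0,'floor',round(fl*1000,1),rect(Q[:,:2]) if len(Q)>4 else '')
E
```

```text
top rps [462.  -5.] 62 zmax 51.2 floor 0.2 [463.9   2.2  42.3  47.7  -3.7]
top rpl [623. 282.] 119 zmax 73.2 floor -0.0 [627.  288.2  65.7  66.3 -37.5]
top sps [447. 353.] 101 zmax 52.1 floor 0.4 [449.5 359.   47.1  45.3  -0.8]
top spl [ 622. -299.] 152 zmax 74.4 floor 0.2 [ 628.6 -300.2   62.3   62.8   17.7]
top srs [620. 136.] 341 zmax 17.5 floor 0.1 [621.1 139.   64.   65.5  15.5]
top srl [454. 183.] 619 zmax 18.0 floor 0.1 [458.9 187.3  87.   84.3  32.2]
top sss [611.   8.] 409 zmax 17.4 floor 0.5 [613.   11.8  62.6  62.9 -21.3]
top ssl [ 461. -364.] 755 zmax 20.5 floor 0.5 [ 463.7 -365.6   83.    83.4   18.8]
top cs [ 619. -158.] 372 zmax 69.7 floor -0.1 [ 622.2 -155.8   56.4   56.1    8.8]
top cr [ 463. -193.] 390 zmax 75.3 floor 0.1 [ 465.1 -190.1   59.9   60.    28.8]
side rps [462.  -5.] 176 zmax 49.3 floor 0.2 [468.8   2.4  45.9  49.6   4.4]
side rpl [623. 282.] 344 zmax 71.6 floor 0.3 [631.8 288.8  66.4  68.2  42.3]
side sps [447. 353.] 280 zmax 50.1 floor 0.5 [452.8 359.   49.   45.8  -3.1]
side spl [ 622. -299.] 210 zmax 73.6 floor 0.4 [ 632.7 -301.2   62.8   71.    16.9]
side srs [620. 136.] 608 zmax 16.7 floor 0.5 [626.6 130.5  68.7  82.6  10.7]
side srl [454. 183.] 1110 zmax 15.9 floor 0.5 [ 4.625e+02  1.791e+02  9.880e+01  8.840e+01 -3.000e-01]
side sss [611.   8.] 563 zmax 15.7 floor 0.7 [618.6   3.3  78.3  75.6 -21.9]
side ssl [ 461. -364.] 508 zmax 17.1 floor 0.7 [ 466.7 -373.1   91.2  105.9   17.6]
side cs [ 619. -158.] 378 zmax 70.1 floor 0.3 [ 626.6 -156.6   55.8   62.2    9.5]
side cr [ 463. -193.] 396 zmax 74.4 floor -0.0 [ 468.7 -188.    61.1   61.6   15.7]
```

Call:
{"name": "step_arm", "arguments": {
  "motion": [
    [[0, 0, -1, 8.5, 100], [0, 0, -1, 8.5, 100], [2.1, -3.9, 0, 0, 100], [2.1, -3.9, 0, 0, 100], [2.1, -3.9, 0, 0, 100], [2.1, -3.9, 0, 0, 100], [2.1, -3.9, 0, 0, 100], [2.1, -3.9, 0, 0, 100], [2.1, -3.9, 0, 0, 100], [2.1, -3.9, 0, 0, 100], [2.1, -3.9, 0, 0, 100], [2.1, -3.9, 0, 0, 100]]
  ]
}}

```text
time_s: 1.3
tcp_pos: [0.3792, -0.1561, 0.2484]
eef_rot: [-0.0, 1.0, 0.002, 0.0]
contact_force: [0.7, -1.1, 0.5]
grip_width: 0.092
finger_force: 0.0
```

Call:
{"name": "step_arm", "arguments": {
  "motion": [
    [[2.1, -3.9, 0, 0, 100], [2.1, -3.9, 0, 0, 100], [2.1, -3.9, 0, 0, 100], [2.1, -3.9, 0, 0, 100], [0, 0, 0, 0, 100], [0, 0, 0, 0, 100]]
  ]
}}

```text
time_s: 1.9
tcp_pos: [0.4619, -0.0008, 0.2481]
eef_rot: [0.0, 1.0, 0.004, -0.001]
contact_force: [-0.1, -0.5, -0.2]
grip_width: 0.0918
finger_force: 0.0
```

```bash
cat >> h.py <<'E'
def yaw(s):
    w,x,y,z=s['eef_rot']; return np.degrees(np.arctan2(2*(x*y+w*z),1-2*(y*y+z*z)))
def go(x,y,z,ya,s=None):
    "x,y,z mm of TCP, yaw deg: prints turn, then tool shifts (cm) after the turn"
    s=s or read_state(); t=np.array([x,y,z])-s['tcp_pos']*1000; a=np.radians(ya)
    print('to',(x,y,z,ya),'turn %.1f'%(yaw(s)-ya),'shift cm',np.round([(t[0]*np.cos(a)+t[1]*np.sin(a))/10,(t[0]*np.sin(a)-t[1]*np.cos(a))/10,-t[2]/10],2))
def st():
    s=read_state();print('t %.2f'%s['time_s'],'tcp',np.round(s['tcp_pos']*1000,1),'yaw %.2f'%yaw(s),'w %.1f'%(s['grip_width']*1000),'f %.1f'%s['finger_force'] if np.isscalar(s['finger_force']) else s['finger_force'],np.round(s['contact_force'],1));return s
def wcloud(p,d,c):
    v,u=np.mgrid[0:400,0:640];x=(u-c['cx'])/c['fx'];y=(v-c['cy'])/c['fy'];r=np.hypot(x,y)+1e-9
    k=np.tan(np.minimum(r,1.4))/r; P=np.stack([x*k*d,y*k*d,d],-1); V=np.array(c['view']); return (P-V[:3,3])@V[:3,:3]
def wshot(name):
    s=st();c=camera_params("wrist");p,d=read_camera("wrist");cv2.imwrite(f"pics/{name}.png",p)
    np.savez(name+".npz",p=p,d=d); W=wcloud(p,d,c); np.save(name+"_W.npy",W); return p,d,W
E
python3 - <<'E'
from h import *
p,d,W=wshot("w1")
E
```

```text
t 1.90 tcp [461.9  -0.8 248.1] yaw 0.43 w 91.8 f 0.0 [-0.1 -0.5 -0.2]
```

View pics/w1.png

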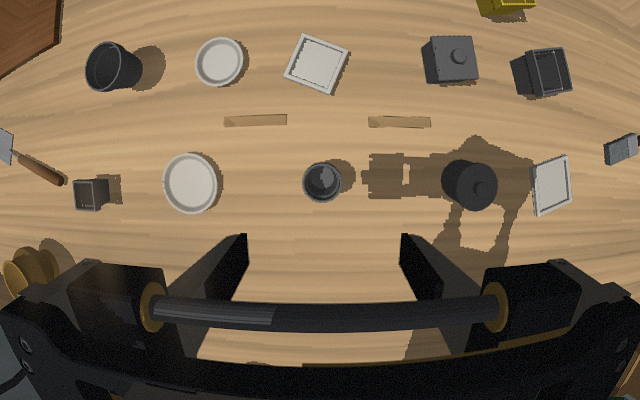

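The wrist view sees everything: round small pot (322,182), round large saucer (190,183), round small saucer (220,62), square small saucer (317,64), square large saucer (551,185).

```bash
cat >> h.py <<'E'
def ray(W,d,h,c):  # rescale each pixel's ray to plane z=h
    V=np.array(c['view']);o=-V[:3,:3].T@V[:3,3]; r=W-o; return o+r*((h-o[2])/r[...,2])[...,None]
def measure(name,c,keys,thr=95):
    z=np.load(name+".npz");p,d=z['p'],z['d'];W=np.load(name+"_W.npy")
    one=wcloud(p,np.ones_like(d),c)
    for k in keys:
        uv,h,w=OB[k];c0=px2w("top",uv,h)[0]+[.005,.004,0]
        if h<.02:
            R=ray(one,d,.0115,c); m=(np.hypot(R[...,0]-c0[0],R[...,1]-c0[1])<w*.75)&(p.min(-1)>thr)&(p.max(-1).astype(int)-p.min(-1)<40)
            m=m&(d>0)
            n,l,stt,_=cv2.connectedComponentsWithStats(m.astype(np.uint8)); m=l==1+np.argmax(stt[1:,4]); Q=R[m]
        else:
            m=(np.hypot(W[...,0]-c0[0],W[...,1]-c0[1])<w*.7+.006)&(d>0)&(W[...,2]>h-.008); Q=W[m]
        (ex,ey),er=cv2.minEnclosingCircle(np.float32(Q[:,:2]*1000))
        print(k,len(Q),'rect',rect(Q[:,:2]),'circ',np.round([ex,ey,2*er],1),'z',np.round(np.percentile(Q[:,2],[5,95])*1000,1))
E
python3 - <<'E'
from h import *
measure("w1",camera_params("wrist"),OB)
E
```

```text
rps 19740 rect [467.3  -1.8  47.1  73.6   2.6] circ [480.2  -1.3  73.8] z [336.  364.1]
rpl 549 rect [630.5 286.3  67.5  66.9  31.2] circ [631.1 286.9  69.8] z [60.7 68.9]
sps 352 rect [452.6 357.8  48.9  46.2  -2.9] circ [452.3 357.4  65.2] z [38.6 46.9]
spl 588 rect [ 631.6 -301.6   62.8   65.    17.2] circ [ 631.  -300.3   85.9] z [60.8 68.7]
srs 1889 rect [625.2 135.7  67.8  67.5  -4.8] circ [624.5 135.9  69. ] z [11.5 11.5]
srl 2664 rect [460.8 183.4  85.9  85.7 -44.4] circ [460.7 183.6  86.9] z [11.5 11.5]
sss 2390 rect [615.2   9.   64.2  64.7 -21.9] circ [615.2   8.6  88.3] z [11.5 11.5]
ssl 1716 rect [ 466.3 -362.8   84.5   88.3   19. ] circ [ 466.6 -364.4  114. ] z [11.5 11.5]
cs 1885 rect [ 625.7 -156.4   57.1   57.2    8.9] circ [ 625.7 -157.2   77.9] z [51.6 65.1]
cr 1734 rect [ 468.6 -191.4   59.9   60.7    4.8] circ [ 467.9 -191.    62.8] z [52.9 71.1]
```

Call:
{"name": "step_arm", "arguments": {
  "motion": [
    [[0.3, -0.1, 4, 0, 100], [0.3, 0, 4, 0, 100], [0, 0, 4, 0, 100], [0, 0, 4, 0, 100], [0, 0, 3, 0, 100], [0, 0, 2, 0, 100], [0, 0, 0.4, 0, 100], [0, 0, 0, 0, 100], [0, 0, 0, 0, 0], [0, 0, 0, 0, 0], [0, 0, 0, 0, 0], [0, 0, 0, 0, 0]]
  ],
  "force": 10
}}

```text
time_s: 3.15
tcp_pos: [0.4686, -0.0006, 0.0353]
eef_rot: [0.0, 1.0, 0.003, 0.001]
contact_force: [-0.2, 0.4, -0.0]
grip_width: 0.0624
finger_force: 0.0
```

Call:
{"name": "step_arm", "arguments": {
  "motion": [
    [[0, 0, 0, 0, 0], [0, 0, 0, 0, 0], [0, 0, 0, 0, 0], [0, 0, 0, 0, 0], [0, 0, 0, 0, 0]]
  ]
}}

```text
time_s: 3.65
tcp_pos: [0.4682, -0.0004, 0.0347]
eef_rot: [-0.0, 1.0, 0.003, 0.0]
contact_force: [-0.0, -0.1, 1.4]
grip_width: 0.0463
finger_force: 10.0
```

Call:
{"name": "step_arm", "arguments": {
  "motion": [
    [[0, 0, -1, 0, 0], [0, 0, -2, 0, 0], [0, 0, -3, 0, 0], [0, 0, -3, 0, 0], [0, 0, -1, 0, 0], [0, 0, 0, 0, 0]]
  ]
}}

```text
time_s: 4.25
tcp_pos: [0.4693, -0.0008, 0.1362]
eef_rot: [0.001, 1.0, 0.003, 0.002]
contact_force: [0.3, 0.4, -0.1]
grip_width: 0.0461
finger_force: 10.0
```

Run:
```python
from h import *
p,d,W=wshot("w2")
go(625,135.7,100,0.4);go(625,135.7,39.5,0.4)
cv2.imwrite("pics/w2c.png",cv2.resize(p[120:400,150:500],(700,560)))
m=(abs(W[...,0]-.468)<.045)&(abs(W[...,1])<.045)&(W[...,2]<.15)&(W[...,2]>.135)
print(m.sum(),rect(W[m][:,:2]) if m.sum()>5 else'')
```

```text
t 4.25 tcp [469.3  -0.8 136.2] yaw 0.29 w 46.1 f 10.0 [ 0.3  0.4 -0.1]
to (625, 135.7, 100, 0.4) turn -0.1 shift cm [ 15.78 -13.52   3.46]
to (625, 135.7, 39.5, 0.4) turn -0.1 shift cm [ 15.78 -13.52   9.51]
3298 [470.5   1.9  68.2  47.5 -22.4]
```

View pics/w2c.png

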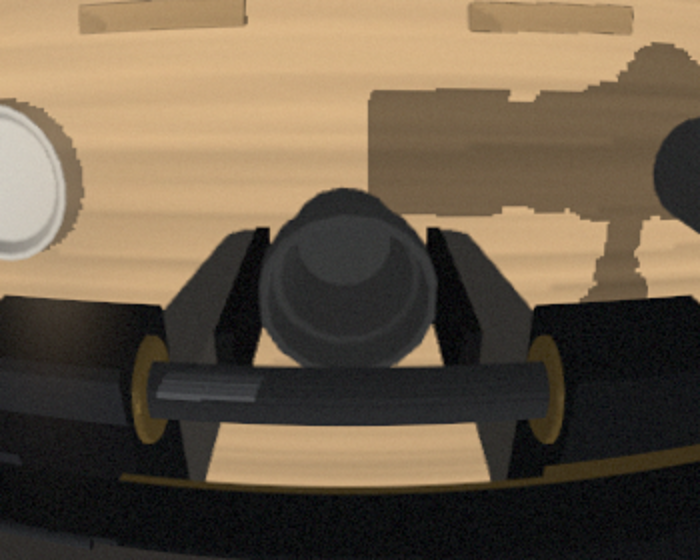

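Call:
{"name": "step_arm", "arguments": {
  "motion": [
    [[2, -1.7, 0, 0, 0], [3.5, -3, 0, 0, 0], [3.5, -3, 0, 0, 0], [3.5, -3, 0, 0, 0], [2.2, -1.9, 0, 0, 0], [1, -0.9, 0, 0, 0], [0, 0, 2, 0, 0], [0, 0, 3, 0, 0], [0, 0, 1.5, 0, 0], [0, 0, 0, 0, 0], [0, 0, 0, 0, 0]]
  ]
}}

```text
time_s: 5.4
tcp_pos: [0.6241, 0.1352, 0.0692]
eef_rot: [0.0, 1.0, 0.002, -0.001]
contact_force: [-0.5, 0.6, 0.3]
grip_width: 0.046
finger_force: 10.0
```

Run:
```python
from h import *
st();go(625,135.7,39.7,0.4)
n="top";p,d=read_camera(n);cv2.imwrite("pics/t1c.png",cv2.resize(p[140:260,180:340],(800,600),interpolation=cv2.INTER_CUBIC))
```

```text
t 5.40 tcp [624.1 135.2  69.2] yaw 0.28 w 46.0 f 10.0 [-0.5  0.6  0.3]
to (625, 135.7, 39.7, 0.4) turn -0.1 shift cm [ 0.09 -0.05  2.95]
```

View pics/t1c.png

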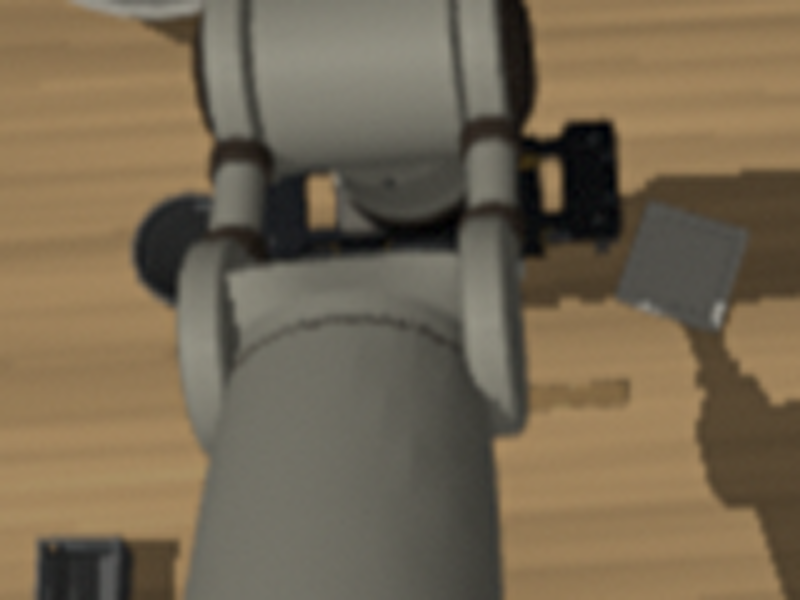

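The top camera is blocked by the arm here, so I go by pose and force.

Call:
{"name": "step_arm", "arguments": {
  "motion": [
    [[0.1, 0, 1, 0, 0], [0, 0, 1, 0, 0], [0, 0, 0.5, 0, 0], [0, 0, 0.3, 0, 0], [0, 0, 0.1, 0, 0], [0, 0, 0, 0, 0], [0, 0, 0, 0, 0]]
  ]
}}

```text
time_s: 6.15
tcp_pos: [0.6257, 0.1353, 0.041]
eef_rot: [-0.0, 1.0, 0.003, 0.0]
contact_force: [-0.4, -0.2, -0.5]
grip_width: 0.0461
finger_force: 10.0
```

Call:
{"name": "step_arm", "arguments": {
  "motion": [
    [[0, 0, 0.15, 0, 0], [0, 0, 0, 0, 0], [0, 0, 0, 0, 60], [0, 0, 0, 0, 80], [0, 0, 0, 0, 80], [0, 0, 0, 0, 80], [0, 0, -1, 0, 80], [0, 0, -3, 0, 80], [0, 0, -4, 0, 80], [0, 0, -4, 0, 80], [0, 0, -4, 0, 80], [0, 0, -2, 0, 100]]
  ]
}}

```text
time_s: 7.35
tcp_pos: [0.6272, 0.1354, 0.2249]
eef_rot: [-0.0, 1.0, 0.003, 0.004]
contact_force: [1.0, 0.5, 0.1]
grip_width: 0.0795
finger_force: 0.0
```

Call:
{"name": "step_arm", "arguments": {
  "motion": [
    [[-2, 0, -2, 0, 100], [-3, 0, -1, 0, 100], [-2, 0, 0, 0, 100], [0, 0, 0, 0, 100]]
  ]
}}

```text
time_s: 7.75
tcp_pos: [0.5541, 0.1353, 0.2506]
eef_rot: [-0.0, 1.0, 0.003, 0.001]
contact_force: [-0.5, -0.6, -0.2]
grip_width: 0.0918
finger_force: 0.0
```

Run:
```python
from h import *
p,d,W=wshot("w3")
c=camera_params("wrist")
OB['rps2']=((274,193),.051,.048)
W[W[...,2]>.085]=-1;np.save("w3_W.npy",W)
measure("w3",c,['rps2','rpl','sss','sps','srl','spl'])
go(630.5,286.5,150,0)
cv2.imwrite("pics/w3v.png",p)
```

```text
t 7.75 tcp [554.1 135.3 250.6] yaw 0.33 w 91.8 f 0.0 [-0.5 -0.6 -0.2]
rps2 335 rect [625.3 135.7  48.   46.1  -1.4] circ [624.7 135.9  48.3] z [47.  51.6]
rpl 625 rect [630.4 286.9  67.1  67.3   3.5] circ [631.1 287.   69.1] z [60.9 68.7]
sss 2101 rect [617.2  11.1  66.1  64.  -21.7] circ [616.7  10.7  88.7] z [11.5 11.5]
sps 406 rect [452.6 358.2  48.   47.3  -1.6] circ [452.9 358.1  63.8] z [38.9 46.8]
srl 2768 rect [461.9 184.4  84.2  85.6   0.6] circ [462.  184.1  87. ] z [11.5 11.5]
spl 456 rect [ 632.2 -301.8   62.9   66.9   17.2] circ [ 631.2 -300.3   86.5] z [60.4 68.3]
to (630.5, 286.5, 150, 0) turn 0.3 shift cm [  7.53 -15.14  10.01]
```

View pics/w3v.png

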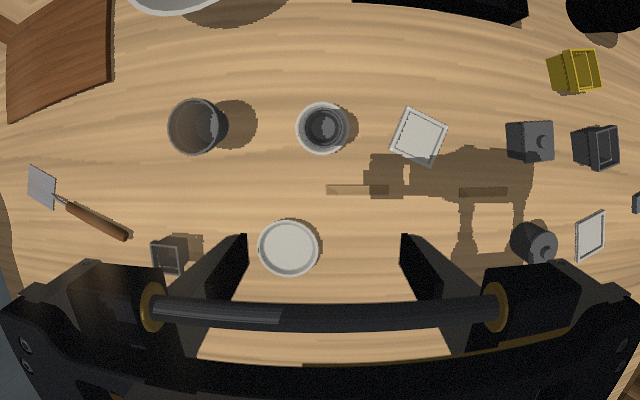

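The small round pot sits centred in its saucer at (323,127). Next is the large round pot at (195,127).

Call:
{"name": "step_arm", "arguments": {
  "motion": [
    [[1.9, -3.8, 0, 0, 100], [1.9, -3.8, 0, 0, 100], [1.9, -3.8, 0, 0, 100], [1.9, -3.8, 2, 0, 100], [0, 0, 4, 0, 100], [0, 0, 4, 0, 100], [0, 0, 4, 0, 100], [0, 0, 3, 0, 100], [0, 0, 2, 0, 100], [0, 0, 0.5, 0, 100], [0, 0, 0, 0, 100]]
  ]
}}

```text
time_s: 8.9
tcp_pos: [0.6307, 0.2872, 0.0531]
eef_rot: [0.0, 1.0, 0.002, -0.001]
contact_force: [0.3, -0.2, 0.6]
grip_width: 0.0922
finger_force: 0.0
```

Call:
{"name": "step_arm", "arguments": {
  "motion": [
    [[0, 0, 0, 0, 0], [0, 0, 0, 0, 0], [0, 0, 0, 0, 0], [0, 0, 0, 0, 0], [0, 0, 0, 0, 0], [0, 0, 0, 0, 0]]
  ],
  "force": 10
}}

```text
time_s: 9.5
tcp_pos: [0.6314, 0.2876, 0.0553]
eef_rot: [-0.0, 1.0, 0.003, 0.001]
contact_force: [-0.5, 0.5, 6.1]
grip_width: 0.0656
finger_force: 10.0
```

Call:
{"name": "step_arm", "arguments": {
  "motion": [
    [[0, 0, -1, 0, 0], [0, 0, -2, 0, 0], [0, 0, -3, 0, 0], [0, 0, -2, 0, 0], [-2, 1.2, 0, 0, 0], [-4, 2.4, 0, 0, 0], [-4, 2.4, 0, 0, 0], [-4, 2.4, 0, 0, 0], [-2, 1.3, 0, 0, 0], [-1, 0.6, 0, 0, 0], [0, 0, 0, 0, 0]]
  ]
}}

```text
time_s: 10.6
tcp_pos: [0.4596, 0.1829, 0.134]
eef_rot: [0.0, 1.0, 0.002, -0.001]
contact_force: [-0.4, 0.1, -1.1]
grip_width: 0.0659
finger_force: 10.0
```

Run:
```python
from h import *
p,d,W=wshot("w4")
go(461.3,184,60,0.3)
cv2.imwrite("pics/w4c.png",cv2.resize(p[120:400,150:500],(700,560)))
```

```text
t 10.60 tcp [459.6 182.9 134. ] yaw 0.26 w 65.9 f 10.0 [-0.4  0.1 -1.1]
to (461.3, 184, 60, 0.3) turn -0.0 shift cm [ 0.05 -0.07  7.43]
```

View pics/w4c.png

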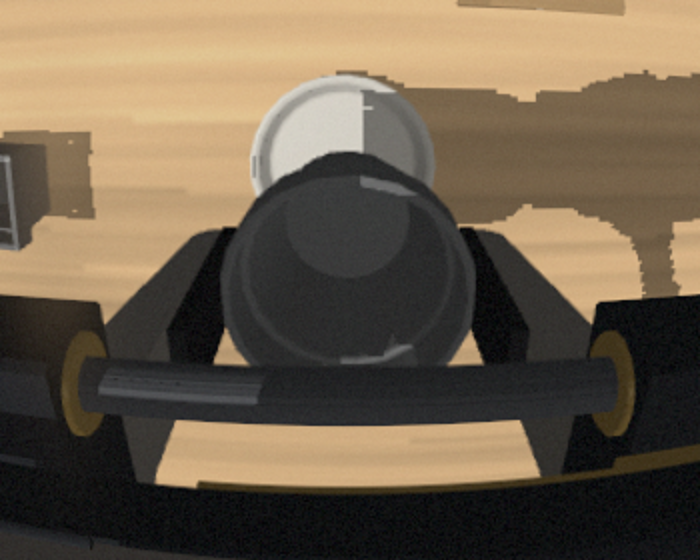

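The large round pot is held level and centred between the pads, with its saucer beneath it.

Call:
{"name": "step_arm", "arguments": {
  "motion": [
    [[0.1, -0.1, 2, 0, 0], [0, 0, 3, 0, 0], [0, 0, 1.2, 0, 0], [0, 0, 0.6, 0, 0], [0, 0, 0.3, 0, 0], [0, 0, 0, 0, 0], [0, 0, 0, 0, 0]]
  ]
}}

```text
time_s: 11.35
tcp_pos: [0.4631, 0.1847, 0.0641]
eef_rot: [-0.0, 1.0, 0.003, 0.001]
contact_force: [0.3, 0.6, -0.8]
grip_width: 0.0656
finger_force: 10.0
```

Call:
{"name": "step_arm", "arguments": {
  "motion": [
    [[0, 0, 0.2, 0, 0], [0, 0, 0.1, 0, 0], [0, 0, 0, 0, 0]]
  ]
}}

```text
time_s: 11.65
tcp_pos: [0.4624, 0.1845, 0.0604]
eef_rot: [-0.0, 1.0, 0.003, 0.0]
contact_force: [-0.1, 0.2, -0.0]
grip_width: 0.0659
finger_force: 10.0
```

Call:
{"name": "step_arm", "arguments": {
  "motion": [
    [[0, 0, 0.1, 0, 0], [0, 0, 0, 0, 0], [0, 0, 0, 0, 90], [0, 0, 0, 0, 95], [0, 0, 0, 0, 95], [0, 0, 0, 0, 95], [0, 0, -1, 0, 95], [0, 0, -3, 0, 95], [0, 0, -4, 0, 95], [0, 0, -4, 0, 95], [0, 0, -4, 0, 95], [0, 0, -2, 0, 100]]
  ]
}}

```text
time_s: 12.85
tcp_pos: [0.4637, 0.1848, 0.2441]
eef_rot: [-0.0, 1.0, 0.003, 0.003]
contact_force: [1.2, 0.3, 0.3]
grip_width: 0.0915
finger_force: 0.0
```

Call:
{"name": "step_arm", "arguments": {
  "motion": [
    [[-2, -2.5, 0, 0, 100], [-3, -4, 0, 0, 100], [-3, -4, 0, 0, 100], [-1, -2.5, 0, 0, 100], [0, 0, 0, 0, 100], [0, 0, 0, 0, 100]]
  ]
}}

```text
time_s: 13.45
tcp_pos: [0.3715, 0.314, 0.2396]
eef_rot: [0.0, 1.0, 0.003, 0.0]
contact_force: [-0.4, 0.1, -0.7]
grip_width: 0.0916
finger_force: 0.0
```

Run:
```python
from h import *
p,d,W=wshot("w5")
c=camera_params("wrist")
OB['rpl2']=((260,250),.073,.068);OB['rps2']=((274,193),.051,.048)
W[W[...,2]>.085]=-1;np.save("w5_W.npy",W)
measure("w5",c,['rps2','rpl2','sss','sps'])
s=read_state();go(452.6,358,150,-1.5,s)
cv2.imwrite("pics/w5v.png",p)
```

```text
t 13.45 tcp [371.5 314.  239.6] yaw 0.36 w 91.6 f 0.0 [-0.4  0.1 -0.7]
rps2 148 rect [609.2 132.8  16.   44.4  13.8] circ [615.5 134.3  44.5] z [43.6 51.7]
rpl2 710 rect [461.8 184.3  67.7  67.2  13.6] circ [461.8 184.4  68.8] z [66.3 73.6]
sss 1288 rect [613.8  13.   68.3  69.4 -22.1] circ [614.8  12.2  93.2] z [11.5 11.5]
sps 503 rect [452.  358.7  47.1  45.8  -1.2] circ [452.1 357.9  63.8] z [39.5 47. ]
to (452.6, 358, 150, -1.5) turn 1.8 shift cm [ 7.95 -4.66  8.95]
```

View pics/w5v.png

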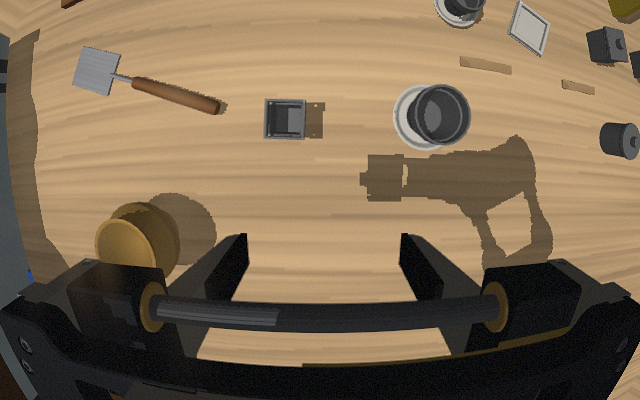

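The large round pot is seated at (430,115). The spatula handle ends at (222,108), near the small square pot at (285,118), so I approach with the fingers partly closed.

Call:
{"name": "step_arm", "arguments": {
  "motion": [
    [[0, 0, 0, 1.8, 75], [2, -1.1, 0, 0, 75], [3, -1.7, 0, 0, 75], [3, -1.7, 0, 0, 75], [0, 0, 4, 0, 75], [0, 0, 4, 0, 75], [0, 0, 4, 0, 75], [0, 0, 4, 0, 75], [0, 0, 3, 0, 75], [0, 0, 1.3, 0, 75], [0, 0, 0.3, 0, 75], [0, 0, 0, 0, 75]]
  ]
}}

```text
time_s: 14.7
tcp_pos: [0.4539, 0.3567, 0.0341]
eef_rot: [-0.0, 1.0, -0.014, 0.001]
contact_force: [-0.2, 1.2, -0.0]
grip_width: 0.0688
finger_force: 0.0
```

Call:
{"name": "step_arm", "arguments": {
  "motion": [
    [[0, 0, 0, 0, 0], [0, 0, 0, 0, 0], [0, 0, 0, 0, 0], [0, 0, 0, 0, 0], [0, 0, 0, 0, 0], [0, 0, 0, 0, 0]]
  ]
}}

```text
time_s: 15.3
tcp_pos: [0.4534, 0.3574, 0.0342]
eef_rot: [-0.0, 1.0, -0.013, 0.001]
contact_force: [-1.0, 1.1, 6.0]
grip_width: 0.0456
finger_force: 10.0
```

Run:
```python
from h import *
st();go(615.5,10,134,-21.9)
```

```text
t 15.30 tcp [453.4 357.4  34.2] yaw -1.50 w 45.6 f 10.0 [-1.   1.1  6. ]
to (615.5, 10, 134, -21.9) turn 20.4 shift cm [27.99 26.18 -9.98]
```

Call:
{"name": "step_arm", "arguments": {
  "motion": [
    [[0, 0, -1, 0, 0], [0, 0, -3, 0, 0], [0, 0, -3, 6.8, 0], [0, 0, -3, 6.8, 0], [0, 0, 0, 6.8, 0], [3, 2.8, 0, 0, 0], [3.5, 3.3, 0, 0, 0], [3.5, 3.3, 0, 0, 0], [3.5, 3.3, 0, 0, 0], [3.5, 3.3, 0, 0, 0], [3.5, 3.2, 0, 0, 0], [3.5, 3.2, 0, 0, 0]]
  ]
}}

```text
time_s: 16.5
tcp_pos: [0.5921, 0.0578, 0.1334]
eef_rot: [-0.0, 0.982, -0.19, -0.0]
contact_force: [-0.3, 0.0, -0.2]
grip_width: 0.0459
finger_force: 10.0
```

Call:
{"name": "step_arm", "arguments": {
  "motion": [
    [[2.5, 2.4, 0, 0, 0], [1.5, 1.4, 0, 0, 0], [0, 0, 0, 0, 0], [0, 0, 0, 0, 0]]
  ]
}}

```text
time_s: 16.9
tcp_pos: [0.6142, 0.0103, 0.133]
eef_rot: [-0.0, 0.982, -0.19, -0.001]
contact_force: [-0.4, 0.3, 0.2]
grip_width: 0.046
finger_force: 10.0
```

Run:
```python
from h import *
p,d,W=wshot("w6")
go(615.8,10.3,39.2,-21.9)
cv2.imwrite("pics/w6c.png",cv2.resize(p[120:400,150:500],(700,560)))
```

```text
t 16.90 tcp [614.2  10.3 133. ] yaw -21.90 w 46.0 f 10.0 [-0.4  0.3  0.2]
to (615.8, 10.3, 39.2, -21.9) turn 0.1 shift cm [ 0.19 -0.02  9.37]
```

View pics/w6c.png

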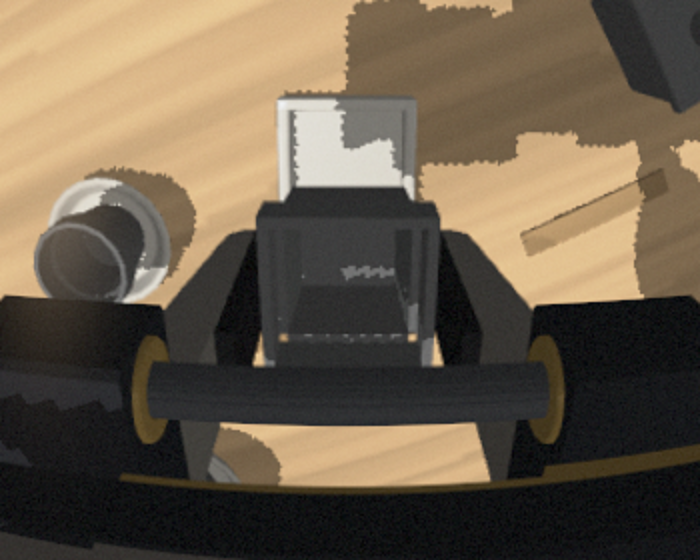

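The small square pot is square with its saucer. Lowering it.

Call:
{"name": "step_arm", "arguments": {
  "motion": [
    [[0.1, 0, 3, 0, 0], [0, 0, 3, 0, 0], [0, 0, 2, 0, 0], [0, 0, 0.8, 0, 0], [0, 0, 0.4, 0, 0], [0, 0, 0.2, 0, 0], [0, 0, 0, 0, 0], [0, 0, 0, 0, 0]]
  ]
}}

```text
time_s: 17.75
tcp_pos: [0.6164, 0.009, 0.0403]
eef_rot: [-0.0, 0.982, -0.19, 0.001]
contact_force: [-0.1, 0.4, 0.0]
grip_width: 0.0462
finger_force: 10.0
```

Call:
{"name": "step_arm", "arguments": {
  "motion": [
    [[0, 0, 0.1, 0, 0], [0, 0, 0, 0, 0], [0, 0, 0, 0, 65], [0, 0, 0, 0, 75], [0, 0, 0, 0, 75], [0, 0, 0, 0, 75], [0, 0, -1, 0, 75], [0, 0, -3, 0, 75], [0, 0, -4, 0, 75], [0, 0, -4, 0, 75], [0, 0, -4, 0, 75], [0, 0, -4, 0, 100]]
  ]
}}

```text
time_s: 18.95
tcp_pos: [0.6154, 0.0091, 0.2407]
eef_rot: [-0.0, 0.982, -0.19, 0.0]
contact_force: [-0.6, -0.1, 0.3]
grip_width: 0.075
finger_force: 0.0
```

Call:
{"name": "step_arm", "arguments": {
  "motion": [
    [[0, 0, -1, -8, 100], [0, 0, 0, -8, 100], [0, 0, 0, -8, 100], [0, 0, 0, -8, 100], [0, 0, 0, -7.2, 100], [-4, 3, 0, 0, 100], [-4, 3, 0, 0, 100], [-4, 3, 0, 0, 100], [-4, 3, 0, 0, 100], [-2, 3, 0, 0, 100], [0, 0, 0, 0, 100], [0, 0, 0, 0, 100]]
  ]
}}

```text
time_s: 20.15
tcp_pos: [0.4883, -0.188, 0.2487]
eef_rot: [0.0, 0.989, 0.149, 0.0]
contact_force: [0.5, -0.6, -0.1]
grip_width: 0.092
finger_force: 0.0
```

Run:
```python
from h import *
p,d,W=wshot("w7")
c=camera_params("wrist")
OB['sps2']=((317,193),.051,.046)
W[W[...,2]>.085]=-1;np.save("w7_W.npy",W)
measure("w7",c,['sps2','spl','ssl','cr','cs'])
s=read_state();go(631.5,-301,150,17.3,s)
cv2.imwrite("pics/w7v.png",p)
```

```text
t 20.15 tcp [ 488.3 -188.   248.7] yaw 17.19 w 92.0 f 0.0 [ 0.5 -0.6 -0.1]
sps2 506 rect [615.3   9.   48.5  46.6 -21.3] circ [615.2   9.4  64.5] z [43.8 52. ]
spl 755 rect [ 632.2 -302.    62.1   64.2   17.3] circ [ 631.3 -301.    86.4] z [61.3 68.7]
ssl 424 rect [ 451.8 -388.7   55.    28.7   -8. ] circ [ 451.2 -388.6   55.3] z [11.5 11.5]
cr 2136 rect [ 468.4 -191.1   60.    59.2   18.5] circ [ 468.3 -191.8   63.1] z [58.2 71.3]
cs 2339 rect [ 625.2 -157.4   56.7   56.9    9.5] circ [ 625.1 -157.7   76.7] z [52.1 65.3]
to (631.5, -301, 150, 17.3) turn -0.0 shift cm [10.26 15.11  9.86]
```

View pics/w7v.png

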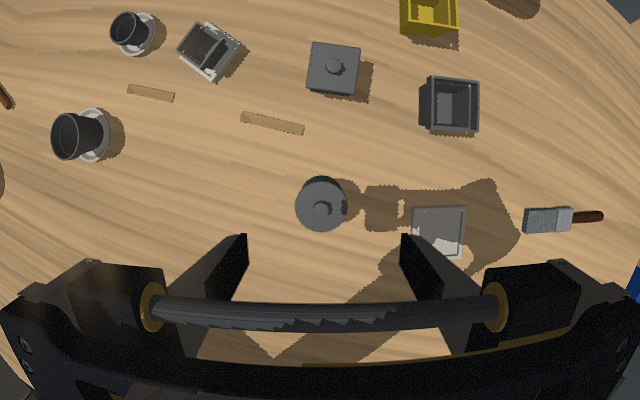

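The small square pot is seated at (212,50). The large square pot at (449,105) is next, clear of the yellow look-alike (428,15) and the square canister.

Call:
{"name": "step_arm", "arguments": {
  "motion": [
    [[2.5, 3.5, 0, 0, 100], [2.6, 3.8, 0, 0, 100], [2.6, 3.8, 0, 0, 100], [2.6, 4, 0, 0, 100], [0, 0, 4, 0, 100], [0, 0, 4, 0, 100], [0, 0, 4, 0, 100], [0, 0, 4, 0, 100], [0, 0, 2, 0, 100], [0, 0, 1.2, 0, 100], [0, 0, 0.3, 0, 100], [0, 0, 0, 0, 100]]
  ]
}}

```text
time_s: 21.4
tcp_pos: [0.6325, -0.3009, 0.054]
eef_rot: [0.0, 0.989, 0.151, 0.001]
contact_force: [-0.4, -0.2, 0.0]
grip_width: 0.0918
finger_force: 0.0
```

Call:
{"name": "step_arm", "arguments": {
  "motion": [
    [[0, 0, 0, 0, 0], [0, 0, 0, 0, 0], [0, 0, 0, 0, 0], [0, 0, 0, 0, 0], [0, 0, 0, 0, 0], [0, 0, 0, 0, 0]]
  ]
}}

```text
time_s: 22.0
tcp_pos: [0.6318, -0.3016, 0.0538]
eef_rot: [0.0, 0.989, 0.15, 0.0]
contact_force: [0.3, -1.3, 4.0]
grip_width: 0.0618
finger_force: 10.0
```

Call:
{"name": "step_arm", "arguments": {
  "motion": [
    [[0, 0, -1, 0, 0], [0, 0, -2, 0, 0], [0, 0, -3, 0, 0], [0, 0, -4, 0, 0], [0, 0, 0, 0, 0], [0, 0, 0, 0, 0]]
  ]
}}

```text
time_s: 22.6
tcp_pos: [0.6321, -0.3017, 0.1546]
eef_rot: [0.001, 0.989, 0.15, 0.001]
contact_force: [-0.4, -0.9, -0.8]
grip_width: 0.0618
finger_force: 10.0
```

Run:
```python
from h import *
p,d,W=wshot("w8")
c=camera_params("wrist")
W[W[...,2]>.085]=-1;np.save("w8_W.npy",W)
measure("w8",c,['ssl','cr'],60)
go(466,-363.7,160,18.9)
p,d=read_camera("top");np.savez("t8.npz",p=p,d=d);np.save("t8_W.npy",cloud("top",p,d))
W=cloud("top",p,d)
for thr in(60,80,100,120):
    R=W; m=(np.hypot(R[...,0]-.464,R[...,1]+.366)<.062)&(p.min(-1)>thr)&(p.max(-1).astype(int)-p.min(-1)<40)
    m=cv2.morphologyEx(m.astype(np.uint8),cv2.MORPH_OPEN,np.ones((3,3)))>0
    uv=np.argwhere(m)[:,::-1]; print(thr,rect(px2w("top",uv,.0115)[:,:2]))
cv2.imwrite("pics/t8c.png",cv2.resize(p[150:270,360:520],(800,600),interpolation=cv2.INTER_CUBIC))
```

```text
t 22.60 tcp [ 632.1 -301.7  154.6] yaw 17.29 w 61.8 f 10.0 [-0.4 -0.9 -0.8]
ssl 2051 rect [ 455.6 -365.7   51.8   90.4   17.2] circ [ 457.4 -365.   101.9] z [11.5 11.5]Traceback (most recent call last):
  File "<stdin>", line 5, in <module>
  File "h.py", line 44, in measure
    print(k,len(Q),'rect',rect(Q[:,:2]),'circ',np.round([ex,ey,2*er],1),'z',np.round(np.percentile(Q[:,2],[5,95])*1000,1))
                                                                                     ~~~~~~~~~~~~~^^^^^^^^^^^^^^^
    return _quantile_unchecked(
        a, q, axis, out, overwrite_input, method, keepdims, weights)
    return _ureduce(a,
                    func=_quantile_ureduce_func,
    ...<5 lines>...
                    overwrite_input=overwrite_input,
                    method=method)
    r = func(a, **kwargs)
    result = _quantile(arr,
                       quantiles=q,
    ...<2 lines>...
                       out=out,
                       weights=wgt)
    slices_having_nans = np.isnan(arr[-1, ...])
                                  ~~~^^^^^^^^^
IndexError: index -1 is out of bounds for axis 0 with size 0
```

Call:
{"name": "step_arm", "arguments": {
  "motion": [
    [[0, 0, 0, -1.6, 0], [-2, 0.1, 0, 0, 0], [-4, 0.1, 0, 0, 0], [-4, 0.2, 0, 0, 0], [-4, 0.2, 0, 0, 0], [-2.5, 0.1, 0, 0, 0], [-1.2, 0, 0, 0, 0], [0, 0, 0, 0, 0], [0, 0, 0, 0, 0]]
  ]
}}

```text
time_s: 23.55
tcp_pos: [0.4669, -0.3647, 0.1526]
eef_rot: [-0.0, 0.986, 0.164, 0.0]
contact_force: [-0.5, 0.3, -0.8]
grip_width: 0.0618
finger_force: 10.0
```

Run:
```python
from h import *
p,d,W=wshot("w9")
go(466.5,-366,59,18.9)
cv2.imwrite("pics/w9c.png",cv2.resize(p[120:400,150:500],(700,560)))
```

```text
t 23.55 tcp [ 466.9 -364.7  152.6] yaw 18.92 w 61.8 f 10.0 [-0.5  0.3 -0.8]
to (466.5, -366, 59, 18.9) turn 0.1 shift cm [-0.12  0.1   9.38]
```

View pics/w9c.png

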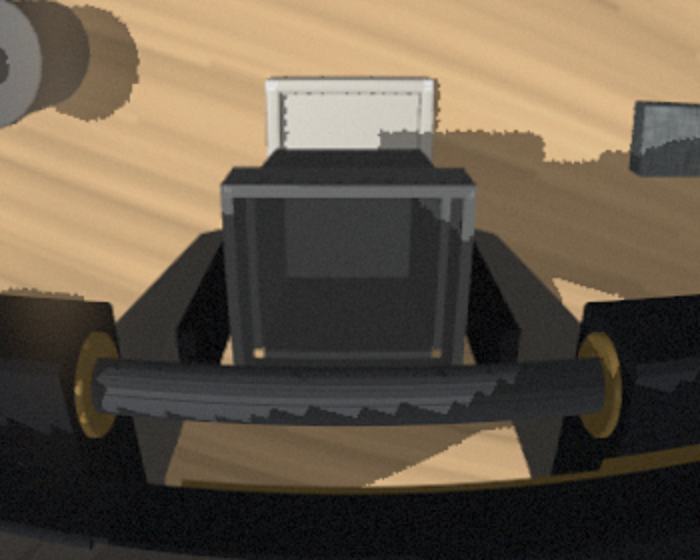

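The large square pot is square with its saucer and centred on it (columns 349 and 351). Lowering it.

Call:
{"name": "step_arm", "arguments": {
  "motion": [
    [[0, 0.1, 3, 0, 0], [0, 0, 3, 0, 0], [0, 0, 2, 0, 0], [0, 0, 0.8, 0, 0], [0, 0, 0.4, 0, 0], [0, 0, 0.2, 0, 0], [0, 0, 0, 0, 0], [0, 0, 0, 0, 0], [0, 0, 0.1, 0, 0], [0, 0, 0, 0, 0]]
  ]
}}

```text
time_s: 24.6
tcp_pos: [0.467, -0.3666, 0.0587]
eef_rot: [0.001, 0.986, 0.164, 0.0]
contact_force: [0.1, -0.5, 0.9]
grip_width: 0.062
finger_force: 10.0
```

Call:
{"name": "step_arm", "arguments": {
  "motion": [
    [[0, 0, 0, 0, 0], [0, 0, 0, 0, 90], [0, 0, 0, 0, 95], [0, 0, 0, 0, 95], [0, 0, 0, 0, 95], [0, 0, -1, 0, 95], [0, 0, -3, 0, 95], [0, 0, -4, 0, 95], [0, 0, -4, 0, 95], [0, 0, -4, 0, 95], [0, 0, -4, 0, 100], [0, 0, 0, 0, 100]]
  ]
}}

```text
time_s: 25.8
tcp_pos: [0.469, -0.3687, 0.2665]
eef_rot: [0.006, 0.986, 0.164, 0.003]
contact_force: [0.3, -1.1, 1.4]
grip_width: 0.0915
finger_force: 0.0
```

Call:
{"name": "step_arm", "arguments": {
  "motion": [
    [[-2, 0, 0, 0, 100], [-4, 0, 0, 0, 100], [-4, 0, 0, 0, 100], [-4, 0, 0, 0, 100], [0, 0, 0, 0, 100], [0, 0, 0, 0, 100]]
  ]
}}

```text
time_s: 26.4
tcp_pos: [0.3338, -0.4115, 0.258]
eef_rot: [-0.0, 0.987, 0.163, 0.0]
contact_force: [0.4, 0.0, 0.3]
grip_width: 0.0915
finger_force: 0.0
```

Run:
```python
from h import *
p,d,W=wshot("w10")
c=camera_params("wrist")
OB['spl2']=((448,235),.073,.062)
W[W[...,2]>.085]=-1;np.save("w10_W.npy",W)
measure("w10",c,['spl2','cr','cs','ssl'])
t,_=read_camera("top")
cv2.imwrite("pics/fin.png",np.vstack([cv2.resize(p[:250],(720,281)),cv2.resize(t[150:270,150:510],(720,240))]))
```

```text
t 26.40 tcp [ 333.8 -411.5  258. ] yaw 18.79 w 91.5 f 0.0 [0.4 0.  0.3]
spl2 464 rect [ 463.6 -358.3   63.    43.9   17. ] circ [ 463.5 -358.5   74.6] z [67.5 73.9]
cr 1727 rect [ 467.6 -192.5   60.9   61.5   42.5] circ [ 467.8 -191.8   63.1] z [51.6 71.3]Traceback (most recent call last):
  File "<stdin>", line 6, in <module>
  File "h.py", line 44, in measure
    print(k,len(Q),'rect',rect(Q[:,:2]),'circ',np.round([ex,ey,2*er],1),'z',np.round(np.percentile(Q[:,2],[5,95])*1000,1))
                                                                                     ~~~~~~~~~~~~~^^^^^^^^^^^^^^^
    return _quantile_unchecked(
        a, q, axis, out, overwrite_input, method, keepdims, weights)
    return _ureduce(a,
                    func=_quantile_ureduce_func,
    ...<5 lines>...
                    overwrite_input=overwrite_input,
                    method=method)
    r = func(a, **kwargs)
    result = _quantile(arr,
                       quantiles=q,
    ...<2 lines>...
                       out=out,
                       weights=wgt)
    slices_having_nans = np.isnan(arr[-1, ...])
                                  ~~~^^^^^^^^^
IndexError: index -1 is out of bounds for axis 0 with size 0
```

Run:
```python
from h import *
p,d=np.load("w10.npz")['p'],np.load("w10.npz")['d'];W=np.load("w10_W.npy")
m=(np.hypot(W[...,0]-.4665,W[...,1]+.366)<.055)&(d>0)&(W[...,2]>.066);print(rect(W[m][:,:2]),np.percentile(W[m][:,2],[1,50,99]))
t,_=read_camera("top")
cv2.imwrite("pics/fin.png",np.vstack([cv2.resize(p[:250],(720,281)),cv2.resize(t[150:270,150:510],(720,240))]))
```

```text
[ 466.5 -366.9   62.5   62.3   18.6] [0.06639234 0.07252756 0.07439457]
```

View pics/fin.png

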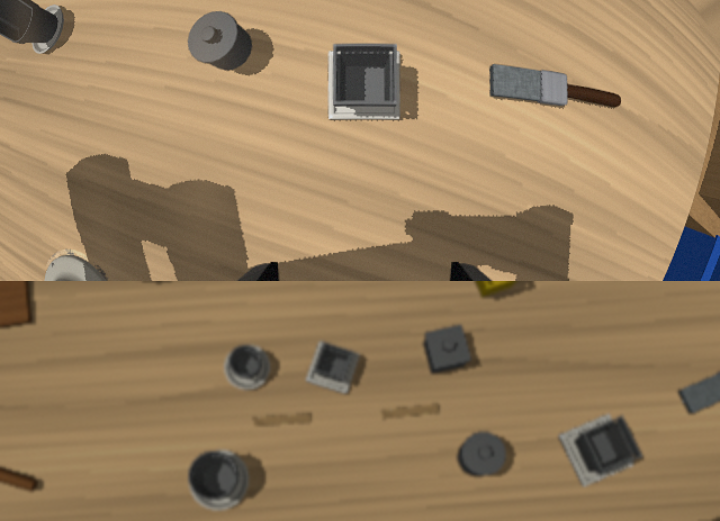

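All four pots are upright in their own saucers; in the top-view half they are at (250,367), (335,367), (218,478) and (600,448). The canisters have not moved.

```bash
python3 -c "
from cell import *
print(job_done())"
```

```text
the job is handed in; nothing more can be done
None
```

All four pots are upright in their matching saucers, the canisters and the yellow look-alike were left where they stood, and the job is handed in at about 26 s of the 112 s allowed.

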